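Set the pasta machine one notch thinner

ROBOT

A 6-joint arm with a two-finger parallel gripper is mounted at the origin on a cart in front of the work surface, level with it; the furniture and walls round the work are solid. World frame = base frame: x ahead of the robot, y to its left, z up, the work surface at z = 0. Lengths are in m, angles in rad, forces in N, time in s.
With the tool pointing down it reaches from about 0.25 to 0.8 m from the base axis. Payload 8.5 kg.
Tool frame: the origin (TCP) lies at the very end of the fingers, on their centre line; the grasp point (between the pads) lies 19 mm behind it (arm.pinch_z is the distance from the TCP to the grasp point, in m); z points along the fingers, y is the line along which they close (so a half turn about z gives the same grasp; the last joint's range is limited). The gripper opens to 85 mm and grips with 20 to 120 N. Pads are 22 mm wide; open, the fingers measure 114 mm over their backs; the gripper's body (76 mm by 85 mm) begins 54 mm behind the grasp point. The pads swing forward as they close: fully open they stand 13 mm farther back than shut.
Start: joints at [-1.188, 0.238, -0.013, 1.319, 0, 1.571], TCP at [0.196, -0.487, 0.231] pointing down, gripper open.
Joint ranges: [-2.66, 2.66], [-1.03, 1.9], [-1.14, 1.46], [-1.82, 2.27], [-1.45, 1.34], [-3.14, 3.14]. Speed limits (rad/s): [2.22, 2.22, 2.79, 3.14, 3.14, 3.14].

INTERFACE

Orientations are given as a unit quaternion [w, x, y, z].
In Python, from workcell import arm gives the robot as it stands.
- The arm moves only by the shell command python3 -m jog 'ROWS' [OPENING] [FORCE]. ROWS is JSON, a list of rows, each an object with "slide": the shift along the world's x, y, z in m, a list of three; "spin": the turn about the world's z in rad. A call has 1 to 12 rows; each row is the pose to reach, as a shift and turn from the pose commanded when the call began; what a row does not reach only later rows make up. A row lasts 1/10 s, in which the tool goes at most 50 mm and 8.59 degrees, less where a joint would pass 70% of its speed; a pose out of reach is approached as far as the arm can. A call with a gripper value outside its range is refused whole. OPENING is the closure in counts, from 0 (fully open) to 255 (shut), set as the call begins (- or left out, the last holds). The fingers move at their own pace and stop on an object; FORCE is the grip in N (left out, the last holds). Time passes only in rows, so rows that repeat a pose let the fingers close. It gives the time, the measured TCP pose, the force, the opening and the grip force at its end, in the units of the state.
- arm.read_state(): the state, without advancing time (a new reading comes with each control period).
- arm.capture(name): name is "scene" or "top"; returns a dict with "frame" (480x640x3 uint8, red, green, blue), "range_z" (480x640 float32, m along the optical axis (not along the pixel's ray), 0 where there is no reading), "fx", "fy", "cx", "cy" (pixels), "rvec" (rotation vector, rad) and "tvec" (3), from world to camera coordinates, as OpenCV has them. Camera axes: x right, y down, z forward; pixel columns grow to the right and rows downward; lengths in m; the calibration is good to about 2 mm. A picture is of the moment at which its call begins.
- arm.hand_in(): hands the job in; it is judged then, once.
The state is a dict: "time_s": time; "q": joint angles; "qvel": joint speeds; "joint_efforts": joint torques, N m; "tcp_pos": TCP position; "orientation": TCP orientation; "wrist_force": force on the tool from outside, world axes, zero at the start; "ft_torque": the same for the moment, N m; "opening": finger opening in m; "grip_force": force on a finger pad.
Only numpy, scipy, OpenCV 4.12 (cv2) and the standard library are available. Lean on these libraries where they do the work, as an engineer would, in place of code of your own. Each camera call takes 0.05 s, during which the arm holds its last target. There are 200 camera calls.

TASK

The dough is ready for its next pass, so set the pasta machine one notch thinner. Take the white winged thickness knob on its right-hand end, pull it straight out to its stop, turn it one notch (a twelfth of a turn, the top of the wing coming towards the front of the machine) and let it spring fully back in; then let go. Leave the things standing around the machine where they are.

Things in the scene. Friction and masses are not known exactly. Their poses are not given: they have to be found in the camera images.
- pasta_machine: Bare-metal hand-cranked pasta machine, held fast by its suction foot. 112 mm deep (x), 190 mm wide over its end plates (y), 134 mm high (thin feed plate at the rear: 149). Origin: centre of the underside, on the worktop. x points to its rear (away from the robot), y along the rollers to its left, the crank side. The knob is on the right (-y) end; its axis is parallel to y at x = 0, z = 86 mm
- wing_center (a point): Centre of the white knob's wing, on the knob's axis, turning with it. The wing is a flat bar 16 mm thick (x), 36 mm long along the knob's axis (y), 60 mm across (z, 30 mm to each side); a black line marks its +z end, up at the start. Knob in: wing 121 to 157 mm from the machine's middle; inboard of it a neck, then a skirt 63 mm in diameter, face at 116 mm. Pull along the machine's -y
- knob_pull (a joint): How far the knob is pulled out, m: 0 = fully in, pins in their holes; 0.015 = at its stop. A spring draws it in with 5 N (in) to 10 N (at the stop). The locating pins behind the skirt are 10 mm long: the knob turns only when pulled out further than that; before, it has about 2 degrees of play either way
- knob_turn (a joint): Angle of the knob, rad: 0 = present setting, wing upright; positive = thinner, the wing's top coming to the machine's front (-x), anticlockwise when facing the knob. Pin holes every 0.524 rad (30 degrees), more on both sides; next thinner: +0.524. Within about 0.12 rad of a hole the pins find it when the knob is let in. While out it stays at any angle; turning takes under 0.1 N m
- salt_shaker: Glass salt shaker with a grey cap, 44 mm across, 90 mm high, standing behind and to the right of the machine. Origin: centre of its underside
- egg_timer: Round red and white kitchen timer, 62 mm across, 42 mm high, standing near the front edge to the right of the machine. Origin: centre of its underside
- oil_bottle: Oil bottle, 62 mm across, 264 mm high, standing behind the machine. Origin: centre of its underside

How it is judged:
On the way:
1. the knob is pulled out to its stop, not yet turned (value of joint knob_pull above 0.013 m and value of joint knob_turn below 0.3 rad), for 0.1 s.
At the end, for the whole second after the job is handed in: The knob stands in the next thinner notch (turned 0.524 rad, within 0.085 rad), has sprung back in to within 2 mm and is at rest, after having been pulled out to within 2 mm of its 15 mm stop before it was turned (value of joint knob_turn between 0.44 and 0.61 rad and value of joint knob_pull below 0.002 m and velocity of joint knob_turn between -0.05 and 0.05 rad/s); the robot touches nothing.
It fails at once if the salt shaker, the egg timer or the oil bottle is shifted by more than 30 mm (distance of any of salt_shaker, egg_timer, oil_bottle from where it was at the start of the episode above 0.03 m).
It also fails if it takes over 32 s, if anything falls off the work surface, if the arm or the gripper's body presses on something with over 40 N, if the wrist force passes 120 N, or if a joint passes its speed limit or range.

## Working session

There is one attempt and no reset: what is moved stays moved. The work goes in short steps, Python scripts to look and compute and a shell command to move; the robot and the scene stay as the last step left them, time stands still between calls to the robot, and variables do not carry over. Pictures are saved under pics/ and viewed, at most 10 in all, crops included, and the job is handed in when it is done.

```bash
mkdir -p pics; ls; python3 - <<'E'
from workcell import arm
import cv2,numpy as np
for n in("scene","top"):
    c=arm.capture(n); np.savez(f"{n}0.npz",**c)
    cv2.imwrite(f"pics/{n}0.png",c["frame"][:,:,::-1])
    R=cv2.Rodrigues(np.array(c["rvec"]))[0]; print(n,c["fx"],-R.T@np.array(c["tvec"]),R[2])
s=arm.read_state();print(s)
E
```

```text
pics
scene 484.57641616600097 [ 0.18028401 -0.66551731  0.74075897] [ 0.42700774  0.50100673 -0.752766  ]
top 490.3678885968945 [ 0.47179252 -0.20752352  1.00779413] [ 0.0526435  -0.00871834 -0.99857531]
{'time_s': 0.1, 'q': array([-1.18800721e+00,  2.38693238e-01, -1.41911846e-02,  1.31922740e+00,
       -2.02387011e-05,  1.57082598e+00]), 'qvel': array([ 0.0012464 , -0.00329888,  0.00071474,  0.00166855,  0.00022133,
       -0.00097879]), 'joint_efforts': array([ 6.42402429e-04, -5.39718461e+01,  3.47000813e+01,  1.34139246e-02,
        3.56615737e-05, -1.55916359e-05]), 'tcp_pos': array([ 0.19593775, -0.48663664,  0.23074812]), 'orientation': array([-6.43812653e-04,  9.81742512e-01,  1.90213582e-01, -1.35066739e-04]), 'wrist_force': array([0.02234181, 0.44087344, 0.38219373]), 'ft_torque': array([ 0.03124701,  0.01657003, -0.00841589]), 'grip_force': 0.0, 'opening': 0.08529222643863756}
```

View pics/scene0.png

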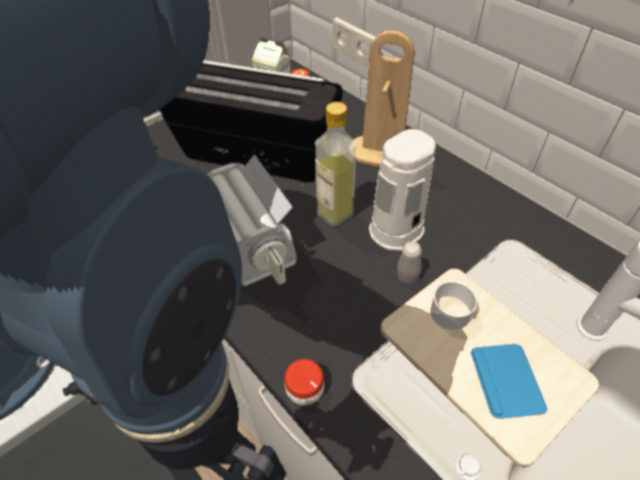

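View pics/top0.png

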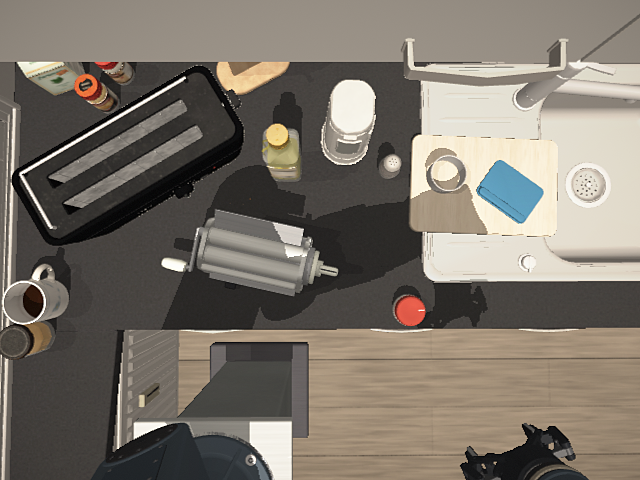

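The scene view shows the machine at about (250,225), its knob at (270,258), the timer at (305,380) and the shaker at (410,262). The top view shows the machine at (255,255), slightly yawed, with the wing at about (328,270). The timer is at (410,310), the shaker at (390,163) and the oil bottle at (280,150).

```bash
cat > h.py <<'E'
import cv2,numpy as np
def cloud(c):
    R=cv2.Rodrigues(np.array(c["rvec"]))[0]; v,u=np.mgrid[:480,:640]; z=c["range_z"]
    p=np.stack([(u-c["cx"])/c["fx"]*z,(v-c["cy"])/c["fy"]*z,z],-1)
    return (p-np.array(c["tvec"]).ravel())@R
E
python3 - <<'E'
import cv2,numpy as np
from h import cloud
c=dict(np.load("top0.npz")); P=cloud(c); Z=P[...,2]; ok=c["range_z"]>0
roi=np.zeros((480,640),bool); roi[200:305,150:345]=1
def rect(m,t):
    n,l,s,_=cv2.connectedComponentsWithStats(m.astype(np.uint8)); k=1+s[1:,4].argmax(); m=l==k
    q=P[m]; r=cv2.minAreaRect(q[:,:2].astype(np.float32)); print(t,m.sum(),"c",np.round(r[0],4),"size",np.round(r[1],4),"ang",round(r[2],1),"z",np.round(np.percentile(q[:,2],[5,50,95]),4),"px",s[k,:4])
    return q
rect(roi&ok&(Z>.04),"machine>40")
rect(roi&ok&(Z>.09)&(Z<.16),"machine>90")
rw=roi.copy(); rw[:,:318]=0
q=rect(rw&ok&(Z>.100)&(Z<.125),"wing")
for v in range(258,284,2): print(v,np.round(Z[v,304:344:2]*1000).astype(int))
print("timer",P[310,410],"oil top",P[135,277],"shaker",P[160,391])
# edges of end plate right side
E
```

```text
machine>40 7837 c [ 0.4855 -0.0881] size [0.3266 0.1261] ang 77.7 z [0.0713 0.1245 0.1421] px [162 209 177  84]
machine>90 6918 c [ 0.4852 -0.1189] size [0.2665 0.1127] ang 77.3 z [0.1056 0.1252 0.1429] px [197 209 142  83]
wing 167 c [ 0.4533 -0.229 ] size [0.0375 0.0159] ang 77.0 z [0.109  0.1145 0.1176] px [318 264  21  13]
258 [135 135 123 118 117 112 111 110  -2  -1  -3   3  -3  -1   1  -2  -4  -2
   1   1]
260 [1008  117  119  117  121  113  117   88    0    1    2    3   -1   -3
    1    2   -3   -2    0    0]
262 [135 117 120 123 117 117 112  95  95  93   0  -1  -2  -1   1   2  -2  -1
  -3   0]
264 [133 121 120 121 117 118 117  98 100  97  -3   1   1   1  -3  -2   0   0
   0  -3]
266 [134 118 120 119 115 117 116  99 112 113 112 115 109   1  -3   1  -2   1
   1   0]
268 [120 119 121 122 119 118 115  99 116 118 114 115 114 116 114 113 112  -2
   0   1]
270 [ 120  121  122  121  115  115  100   97  116  117 1008  115  118  114
  117  112  116   -2    0   -3]
272 [119 121 121 115 113 117  99  96 113 117 113 115 116 115 117 115 115 112
  -3  -2]
274 [119 119 121 114 114 117  95  95  95  -3  -1 111 114 115 114 115 112   0
   2   3]
276 [113 118 115 112 110 111   2  87  88   0  -3   2   2   1  -2 109  -1  -3
   0   0]
278 [114 113 115 110 110   3  -3  -1  -1  -1   0   2   2   0  -1  -3   0  -2
   1  -3]
280 [107 111 110 105 108   0   0   0  -2   0   0   1   1   3   2   1   2   0
   0   1]
282 [106 103  98  98 101  -3   1  -2  -1  -1  -2  -4  -1   1  -2  -2  -2  -4
  -1   1]
timer [ 0.37372994 -0.39165978  0.04085799] oil top [ 0.66373149 -0.14808503  0.2641038 ] shaker [ 0.66067698 -0.34975548  0.09010475]
```

```bash
python3 -c "
import cv2
a=cv2.imread('pics/top0.png')[195:310,150:350]; cv2.imwrite('pics/t1.png',cv2.resize(a,None,fx=4,fy=4,interpolation=cv2.INTER_CUBIC))"
```

```text
(no output)
```

View pics/t1.png

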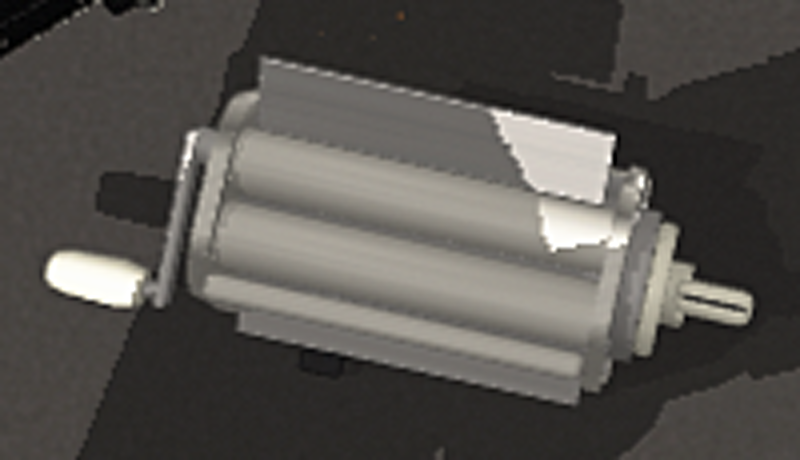

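The wing measures 37 x 16 mm with its top at z≈0.115, as specified. Its centre is at (0.453, -0.229) and its axis points at 77.4°, so the spin needed is +0.968 rad. I'll go to a hover above it first.

```bash
python3 -m jog '[{"slide":[0.02,0.03,0],"spin":0.1},{"slide":[0.05,0.06,0],"spin":0.22},{"slide":[0.08,0.09,0],"spin":0.34},{"slide":[0.11,0.12,0],"spin":0.46},{"slide":[0.14,0.15,0],"spin":0.58},{"slide":[0.17,0.18,0],"spin":0.7},{"slide":[0.2,0.21,0],"spin":0.82},{"slide":[0.23,0.235,0],"spin":0.92},{"slide":[0.257,0.258,-0.01],"spin":0.968},{"slide":[0.257,0.258,-0.03],"spin":0.968},{"slide":[0.257,0.258,-0.03],"spin":0.968},{"slide":[0.257,0.258,-0.03],"spin":0.968}]' 0 40
```

```text
time_s: 1.3
tcp_pos: [0.4525, -0.2289, 0.2012]
orientation: [-0.001, 0.781, 0.625, -0.0]
wrist_force: [0.1, -0.1, 1.2]
opening: 0.0853
grip_force: 0.0
```

```bash
python3 -m jog '[{"slide":[0.001,0,-0.03],"spin":0},{"slide":[0.001,0,-0.06],"spin":0},{"slide":[0.001,0,-0.085],"spin":0},{"slide":[0.001,0,-0.102],"spin":0},{"slide":[0.001,0,-0.102],"spin":0},{"slide":[0.001,0,-0.102],"spin":0}]' && python3 -m jog '[{"slide":[0,0,0],"spin":0},{"slide":[0,0,0],"spin":0},{"slide":[0,0,0],"spin":0},{"slide":[0,0,0],"spin":0},{"slide":[0,0,0],"spin":0},{"slide":[0,0,0],"spin":0},{"slide":[0,0,0],"spin":0},{"slide":[0,0,0],"spin":0},{"slide":[0,0,0],"spin":0},{"slide":[0,0,0],"spin":0}]' 255 50; python3 - <<'E'
from workcell import arm
import cv2
a=arm.capture("scene")["frame"][180:330,190:390,::-1]; cv2.imwrite('pics/s1.png',cv2.resize(a,None,fx=4,fy=4,interpolation=2))
E
```

```text
time_s: 1.9
tcp_pos: [0.4542, -0.2297, 0.1003]
orientation: [0.0, 0.781, 0.625, 0.0]
wrist_force: [0.2, 0.3, 0.3]
opening: 0.0855
grip_force: 0.0
time_s: 2.9
tcp_pos: [0.4543, -0.2291, 0.0996]
orientation: [0.0, 0.78, 0.625, 0.0]
wrist_force: [-0.4, -0.2, 6.5]
opening: 0.0145
grip_force: 54.2
```

View pics/s1.png

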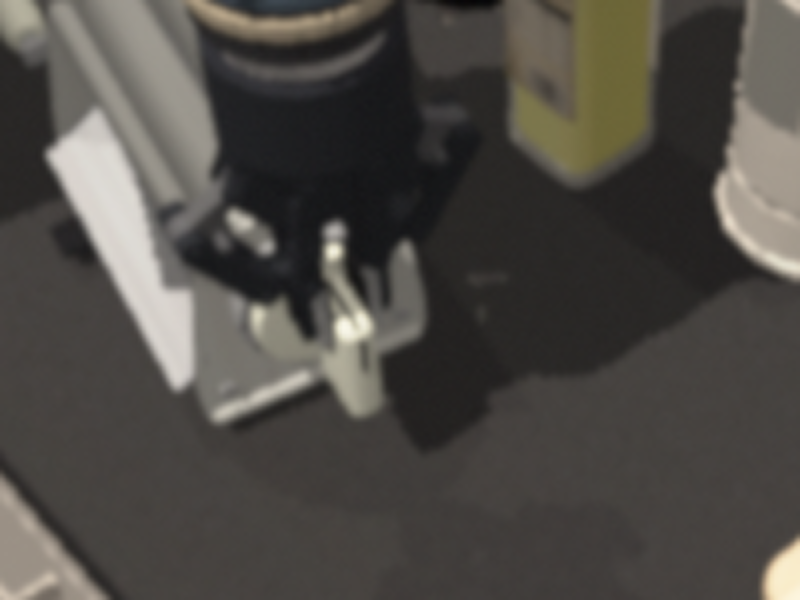

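The fingers hold the wing top at about crop (340,290), on both flat sides. I'll pull it outward now.

```bash
python3 -m jog '[{"slide":[-0.0009,-0.0039,0],"spin":0},{"slide":[-0.0017,-0.0078,0],"spin":0},{"slide":[-0.0026,-0.0117,0],"spin":0},{"slide":[-0.0035,-0.0156,0],"spin":0},{"slide":[-0.0035,-0.0156,0],"spin":0},{"slide":[-0.0035,-0.0156,0],"spin":0},{"slide":[-0.0035,-0.0156,0],"spin":0}]'; python3 - <<'E'
from workcell import arm
import numpy as np,cv2
from h import cloud
for n in ("scene","top"):
    c=arm.capture(n);P=cloud(c);C=dict(np.load("scene0.npz")) if n=="scene" else dict(np.load("top0.npz"))
    o=np.array([.4533,-.229]);out=np.array([-.218,-.976])
    for t,k in(("before",C),("now",c)):
        P=cloud(k);d=(P[...,:2]-o)@out; s=(P[...,:2]-o)@np.array([.976,-.218])
        m=(abs(s)<.012)&(P[...,2]>.05)&(P[...,2]<.119)&(d>-.03)&(d<.06)&(k["range_z"]>0)&(k["frame"].min(-1)>90)
        print(n,t,m.sum(),np.round(np.percentile(d[m],[1,50,95,99]),4))
a=arm.capture("scene")["frame"][180:330,190:390,::-1]; cv2.imwrite('pics/s2.png',cv2.resize(a,None,fx=4,fy=4,interpolation=2))
E
```

```text
time_s: 3.65
tcp_pos: [0.4512, -0.243, 0.0993]
orientation: [-0.001, 0.78, 0.626, 0.002]
wrist_force: [2.7, 9.0, 5.5]
opening: 0.0148
grip_force: 54.3
scene before 541 [-0.0293  0.0026  0.0213  0.022 ]
scene now 371 [-0.0091  0.0291  0.0357  0.0364]
top before 241 [-0.0296 -0.0127  0.014   0.0164]Traceback (most recent call last):
  File "<stdin>", line 10, in <module>
    return _quantile_unchecked(
        a, q, axis, out, overwrite_input, method, keepdims, weights)
    return _ureduce(a,
                    func=_quantile_ureduce_func,
    ...<5 lines>...
                    overwrite_input=overwrite_input,
                    method=method)
    r = func(a, **kwargs)
    result = _quantile(arr,
                       quantiles=q,
    ...<2 lines>...
                       out=out,
                       weights=wgt)
    slices_having_nans = np.isnan(arr[-1, ...])
                                  ~~~^^^^^^^^^
IndexError: index -1 is out of bounds for axis 0 with size 0
```

```bash
python3 -m jog '[{"slide":[-0.0003,-0.0015,0],"spin":0},{"slide":[-0.0005,-0.0025,0],"spin":0},{"slide":[-0.0005,-0.0025,0],"spin":0},{"slide":[-0.0005,-0.0025,0],"spin":0},{"slide":[-0.0005,-0.0025,0],"spin":0}]'; cat > m.py <<'E'
from workcell import arm
import numpy as np
from h import cloud
o=np.array([.4533,-.229]);out=np.array([-.218,-.976])
c=arm.capture("scene")
for t,k in(("before",dict(np.load("scene0.npz"))),("now",c)):
    P=cloud(k);d=(P[...,:2]-o)@out; s=(P[...,:2]-o)@np.array([.976,-.218])
    m=(abs(s)<.025)&(P[...,2]>.05)&(P[...,2]<.119)&(d>-.03)&(d<.06)&(k["range_z"]>0)&(k["frame"].min(-1)>90)
    e=np.percentile(d[m],97); f=m&(d>e-.008)   # outer end of the wing
    a=np.c_[s[f],P[f][:,2]]; w=np.linalg.eigh(np.cov(a.T))[1][:,1]; w*=np.sign(w[1])
    print(t,f.sum(),"out",np.round(np.percentile(d[m],[95,99]),4),"s,z",np.round(a.mean(0),4),"tilt deg",np.degrees(np.arctan2(-w[0],w[1])).round(1))
E
python3 m.py
```

```text
time_s: 4.25
tcp_pos: [0.4509, -0.2441, 0.0992]
orientation: [-0.002, 0.78, 0.626, 0.003]
wrist_force: [5.1, 15.7, 5.5]
opening: 0.015
grip_force: 54.3
before 189 out [0.0209 0.0219] s,z [-0.0029  0.0932] tilt deg -0.5
now 200 out [0.0366 0.0373] s,z [-0.0031  0.0917] tilt deg -0.8
```

At the stop: 15.4 mm out with the force rising, and the wing still upright. Next is the turn, with a gentler grip.

```bash
python3 -m jog '[{"slide":[0,0,0],"spin":0},{"slide":[0,0,0],"spin":0},{"slide":[-0.0018,0.0004,0],"spin":0},{"slide":[-0.0036,0.0008,-0.0005],"spin":0},{"slide":[-0.0054,0.0012,-0.0007],"spin":0},{"slide":[-0.0071,0.0016,-0.001],"spin":0},{"slide":[-0.0088,0.002,-0.0015],"spin":0},{"slide":[-0.0105,0.0024,-0.002],"spin":0},{"slide":[-0.0105,0.0024,-0.002],"spin":0},{"slide":[-0.0105,0.0024,-0.002],"spin":0}]' 255 30; python3 m.py
```

```text
time_s: 5.3
tcp_pos: [0.4489, -0.2439, 0.0995]
orientation: [0.004, 0.779, 0.626, 0.008]
wrist_force: [31.9, 14.8, -2.2]
opening: 0.0144
grip_force: 55.6
before 189 out [0.0209 0.0219] s,z [-0.0029  0.0932] tilt deg -0.5
now 201 out [0.0365 0.0373] s,z [-0.003  0.092] tilt deg 1.2
```

The grip still reads 55 N, so the flat pads hold the wing upright against the turn. I'll put the knob back in, let go, and regrip higher and more gently.

```bash
python3 -m jog '[{"slide":[0.005,0,0.001],"spin":0},{"slide":[0.0105,-0.0024,0.002],"spin":0},{"slide":[0.0115,0.003,0.002],"spin":0},{"slide":[0.013,0.01,0.002],"spin":0},{"slide":[0.0145,0.0157,0.002],"spin":0},{"slide":[0.0145,0.0157,0.002],"spin":0},{"slide":[0.0145,0.0157,0.002],"spin":0}]' && python3 -m jog '[{"slide":[0,0,0],"spin":0},{"slide":[0,0,0],"spin":0},{"slide":[0,0,0.004],"spin":0},{"slide":[0,0,0.008],"spin":0},{"slide":[0,0,0.008],"spin":0},{"slide":[0,0,0.008],"spin":0}]' 120 20 && python3 -m jog '[{"slide":[0,0,0],"spin":0},{"slide":[0,0,0],"spin":0},{"slide":[0,0,0],"spin":0},{"slide":[0,0,0],"spin":0},{"slide":[0,0,0],"spin":0},{"slide":[0,0,0],"spin":0},{"slide":[0,0,0],"spin":0},{"slide":[0,0,0],"spin":0}]' 255 20; python3 m.py
```

```text
time_s: 6.05
tcp_pos: [0.4542, -0.2295, 0.0996]
orientation: [0.001, 0.78, 0.625, -0.0]
wrist_force: [-1.0, -1.3, 6.1]
opening: 0.0146
grip_force: 54.2
time_s: 6.65
tcp_pos: [0.4542, -0.229, 0.1075]
orientation: [0.0, 0.78, 0.625, 0.0]
wrist_force: [-0.1, 0.2, 0.0]
opening: 0.0454
grip_force: 0.0
time_s: 7.45
tcp_pos: [0.4541, -0.229, 0.1073]
orientation: [-0.0, 0.78, 0.625, -0.0]
wrist_force: [0.6, 0.6, 1.2]
opening: 0.0154
grip_force: 25.4
before 189 out [0.0209 0.0219] s,z [-0.0029  0.0932] tilt deg -0.5
now 197 out [0.0214 0.022 ] s,z [-0.003   0.0917] tilt deg -1.1
```

```bash
python3 -m jog '[{"slide":[-0.0009,-0.0039,0],"spin":0},{"slide":[-0.0017,-0.0078,0],"spin":0},{"slide":[-0.0026,-0.0117,0],"spin":0},{"slide":[-0.0035,-0.0156,0],"spin":0},{"slide":[-0.0039,-0.0175,0],"spin":0},{"slide":[-0.0039,-0.0175,0],"spin":0},{"slide":[-0.0039,-0.0175,0],"spin":0}]'; python3 m.py
```

```text
time_s: 8.2
tcp_pos: [0.4507, -0.244, 0.1069]
orientation: [-0.002, 0.78, 0.626, 0.002]
wrist_force: [5.1, 12.5, 0.2]
opening: 0.0152
grip_force: 25.3
before 189 out [0.0209 0.0219] s,z [-0.0029  0.0932] tilt deg -0.5
now 198 out [0.0365 0.0372] s,z [-0.0031  0.0926] tilt deg -0.7
```

```bash
python3 -m jog '[{"slide":[-0.0022,0.0005,0],"spin":0},{"slide":[-0.0044,0.001,-0.0005],"spin":0},{"slide":[-0.0065,0.0015,-0.001],"spin":0},{"slide":[-0.0086,0.0019,-0.0017],"spin":0},{"slide":[-0.0106,0.0024,-0.0025],"spin":0},{"slide":[-0.0125,0.0028,-0.003],"spin":0},{"slide":[-0.0125,0.0028,-0.003],"spin":0},{"slide":[-0.0125,0.0028,-0.003],"spin":0}]'; python3 m.py
```

```text
time_s: 9.05
tcp_pos: [0.4447, -0.2433, 0.1071]
orientation: [0.004, 0.78, 0.626, 0.006]
wrist_force: [20.3, 11.0, 8.7]
opening: 0.015
grip_force: 37.3
before 189 out [0.0209 0.0219] s,z [-0.0029  0.0932] tilt deg -0.5
now 198 out [0.0365 0.0373] s,z [-0.0028  0.0923] tilt deg 11.7
```

```bash
python3 -m jog '[{"slide":[-0.002,0.0004,0],"spin":0},{"slide":[-0.004,0.0009,0],"spin":0},{"slide":[-0.006,0.0013,0],"spin":0},{"slide":[-0.007,0.0015,0],"spin":0},{"slide":[-0.007,0.0015,0],"spin":0},{"slide":[-0.007,0.0015,0],"spin":0}]'; python3 m.py
```

```text
time_s: 9.7
tcp_pos: [0.43, -0.2408, 0.1046]
orientation: [-0.001, 0.78, 0.626, 0.0]
wrist_force: [-4.3, 7.5, 7.7]
opening: 0.0009
grip_force: 17.7
before 189 out [0.0209 0.0219] s,z [-0.0029  0.0932] tilt deg -0.5
now 186 out [0.0291 0.0299] s,z [-0.0002  0.0916] tilt deg 57.9
```

```bash
cat > v.py <<'E'
import sys,cv2
from workcell import arm
a=arm.capture("scene")["frame"][200:310,210:340,::-1]; cv2.imwrite(sys.argv[1],cv2.resize(a,None,fx=6,fy=5.4,interpolation=2))
E
python3 v.py pics/s3.png
```

```text
(no output)
```

View pics/s3.png

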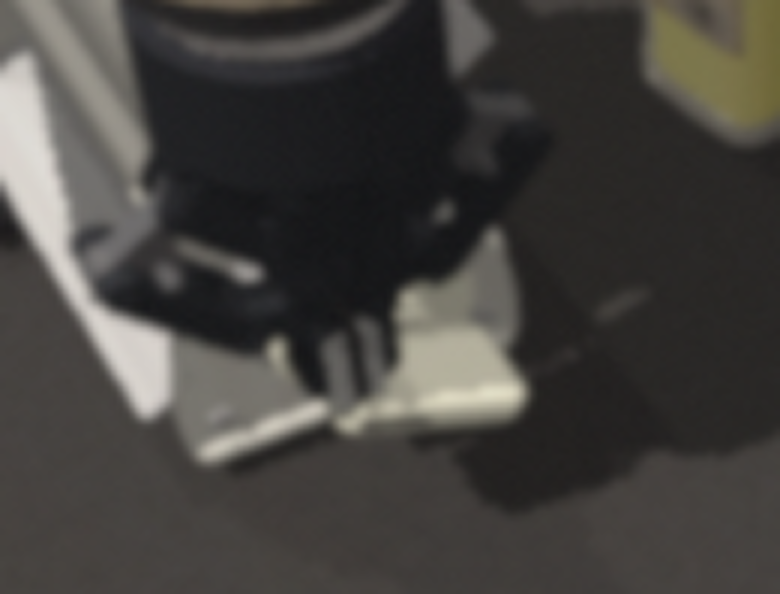

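The wing popped out of the pads and flipped to roughly 58° (crop (430,380)), about two notches, with the closed fingers leaning on it. I'll lift clear and measure.

```bash
python3 -m jog '[{"slide":[0,0,0.03],"spin":0},{"slide":[0,0,0.06],"spin":0},{"slide":[0,0,0.09],"spin":0},{"slide":[0,0,0.1],"spin":0},{"slide":[0,0,0.1],"spin":0}]'; python3 m.py; python3 v.py pics/s4.png
```

```text
time_s: 10.3
tcp_pos: [0.4313, -0.2427, 0.2054]
orientation: [0.001, 0.78, 0.625, 0.0]
wrist_force: [-0.1, -0.6, -0.2]
opening: -0.0003
grip_force: 0.0
before 189 out [0.0209 0.0219] s,z [-0.0029  0.0932] tilt deg -0.5
now 200 out [0.0208 0.022 ] s,z [-0.0001  0.0911] tilt deg 61.2
```

View pics/s4.png

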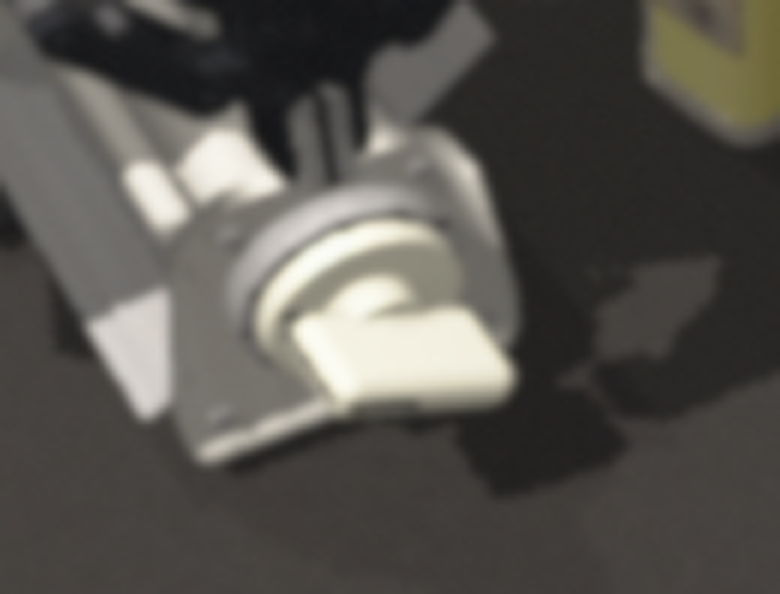

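The knob is in at 60°, one notch too far, so I need to go back 30°. A single open finger can press its pad rearward on the wing's front edge. The line of force runs nearly through the axis, so friction should hold the angle. I'd then draw the knob out by friction, roll the edge up and back along its arc, and let it in.

```bash
python3 -m jog '[{"slide":[0.0214,0.0078,0],"spin":0},{"slide":[0.0214,0.0078,0],"spin":0},{"slide":[0.0214,0.0078,0],"spin":0},{"slide":[0.0214,0.0078,-0.01],"spin":0},{"slide":[0.0214,0.0078,-0.04],"spin":0},{"slide":[0.0214,0.0078,-0.08],"spin":0},{"slide":[0.0214,0.0078,-0.115],"spin":0},{"slide":[0.0214,0.0078,-0.139],"spin":0},{"slide":[0.0214,0.0078,-0.139],"spin":0}]' 0 50 && python3 -m jog '[{"slide":[0.005,-0.0011,0],"spin":0},{"slide":[0.01,-0.0022,0],"spin":0},{"slide":[0.014,-0.003,0],"spin":0},{"slide":[0.018,-0.004,0],"spin":0},{"slide":[0.021,-0.0047,0],"spin":0},{"slide":[0.021,-0.0047,0],"spin":0},{"slide":[0.021,-0.0047,0],"spin":0}]';python3 m.py; python3 v.py pics/s5.png
```

```text
time_s: 11.3
tcp_pos: [0.4489, -0.2332, 0.0617]
orientation: [-0.003, 0.781, 0.625, -0.001]
wrist_force: [-0.4, -0.2, 0.6]
opening: 0.0856
grip_force: 0.0
time_s: 12.0
tcp_pos: [0.4667, -0.2386, 0.0652]
orientation: [-0.004, 0.781, 0.625, -0.005]
wrist_force: [-26.0, -2.5, 13.7]
opening: 0.0855
grip_force: 12.7
before 189 out [0.0209 0.0219] s,z [-0.0029  0.0932] tilt deg -0.5
now 195 out [0.0213 0.0222] s,z [-0.0002  0.0909] tilt deg 61.2
```

View pics/s5.png

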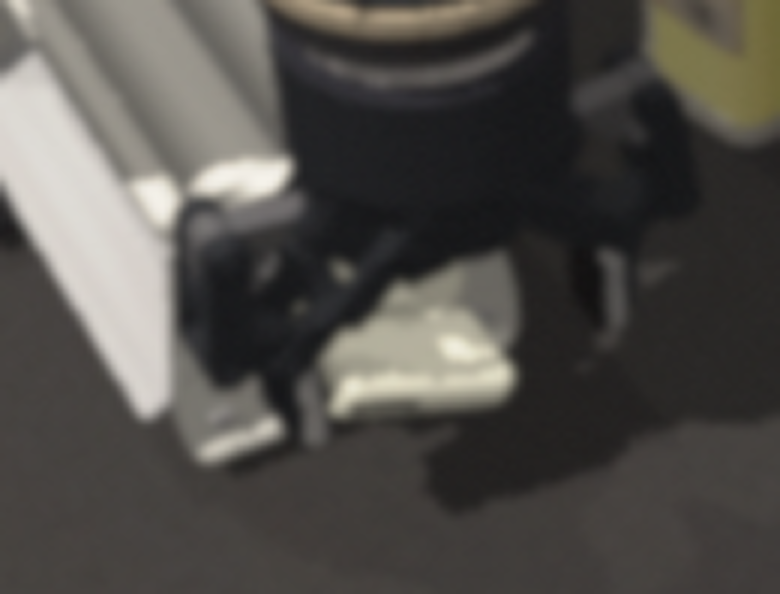

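The front pad rests on the wing's front edge at about crop (325,390), pressing with 26 N and the angle unchanged. Pulling out now.

```bash
python3 -m jog '[{"slide":[0.0015,-0.0046,0],"spin":0},{"slide":[0.0005,-0.0085,0],"spin":0},{"slide":[-0.0003,-0.0124,0],"spin":0},{"slide":[-0.0012,-0.0163,0],"spin":0},{"slide":[-0.0015,-0.0178,0],"spin":0},{"slide":[-0.0015,-0.0178,0],"spin":0},{"slide":[-0.0015,-0.0178,0],"spin":0}]';python3 m.py
```

```text
time_s: 12.8
tcp_pos: [0.4644, -0.2527, 0.0639]
orientation: [-0.007, 0.781, 0.625, -0.003]
wrist_force: [-22.7, 14.1, 6.1]
opening: 0.0855
grip_force: 12.5
before 189 out [0.0209 0.0219] s,z [-0.0029  0.0932] tilt deg -0.5
now 193 out [0.0345 0.0354] s,z [-0.0001  0.0908] tilt deg 63.0
```

```bash
python3 -m jog '[{"slide":[0.0004,-0.0001,0.002],"spin":0},{"slide":[0.001,-0.0002,0.004],"spin":0},{"slide":[0.002,-0.0004,0.006],"spin":0},{"slide":[0.003,-0.0007,0.0075],"spin":0},{"slide":[0.003,-0.0007,0.0075],"spin":0}]';python3 m.py
```

```text
time_s: 13.35
tcp_pos: [0.4678, -0.2536, 0.0722]
orientation: [-0.007, 0.78, 0.625, -0.003]
wrist_force: [-24.0, 14.3, 13.5]
opening: 0.0856
grip_force: 13.3
before 189 out [0.0209 0.0219] s,z [-0.0029  0.0932] tilt deg -0.5
now 192 out [0.0344 0.0353] s,z [-0.0012  0.0919] tilt deg 47.1
```

```bash
python3 -m jog '[{"slide":[0.0012,-0.0003,0.002],"spin":0},{"slide":[0.0026,-0.0006,0.004],"spin":0},{"slide":[0.004,-0.0009,0.0058],"spin":0},{"slide":[0.0054,-0.0012,0.0074],"spin":0},{"slide":[0.0054,-0.0012,0.0074],"spin":0}]';python3 m.py
```

```text
time_s: 13.9
tcp_pos: [0.4734, -0.2559, 0.0776]
orientation: [-0.006, 0.781, 0.625, -0.003]
wrist_force: [-19.2, 5.6, -12.6]
opening: 0.0857
grip_force: 9.8
before 189 out [0.0209 0.0219] s,z [-0.0029  0.0932] tilt deg -0.5
now 8 out [0.0223 0.0342] s,z [-0.0237  0.1089] tilt deg -3.3
```

```bash
python3 v.py pics/s6.png
```

```text
(no output)
```

View pics/s6.png

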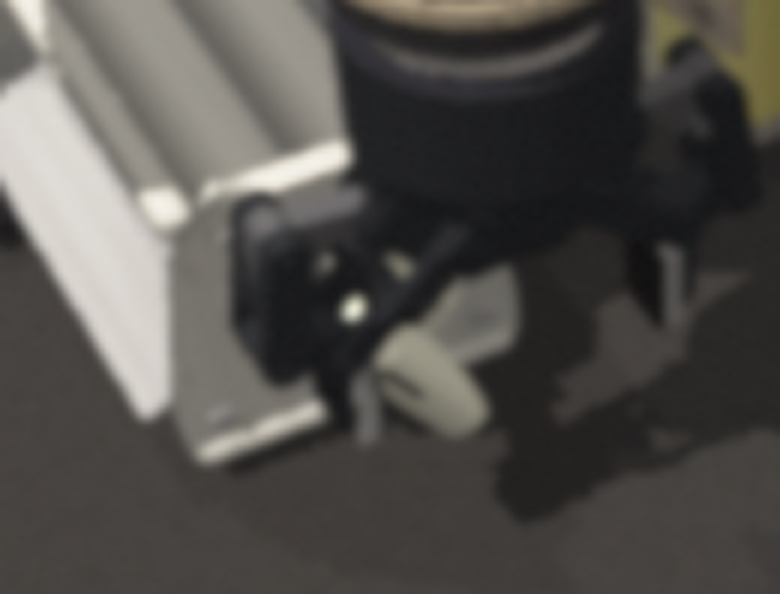

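The wing end now shows at crop (435,385), clearly tilted about 30–40°, but my measurement picked up stray pixels. I'll make it more robust.

```bash
sed -i 's/frame"\].min(-1)>90)/frame"].min(-1)>75); n,l,st,_=cv2.connectedComponentsWithStats(cv2.erode(m.astype(np.uint8),np.ones((2,2))),connectivity=4); dm=[np.median(d[l==i]) if st[i,4]>60 else -1 for i in range(1,n)]; m=l==1+int(np.argmax(dm))/; s/^import numpy as np/import numpy as np,cv2/' m.py; python3 m.py
```

```text
before 198 out [0.0212 0.022 ] s,z [-0.0029  0.0925] tilt deg -0.5
now 136 out [0.022  0.0224] s,z [0.0016 0.0868] tilt deg 23.5
```

```bash
python3 -m jog '[{"slide":[-0.008,0.0018,0],"spin":0},{"slide":[-0.016,0.0036,0],"spin":0},{"slide":[-0.022,0.0050,0],"spin":0},{"slide":[-0.022,0.0050,0],"spin":0},{"slide":[-0.022,0.0050,0.03],"spin":0},{"slide":[-0.022,0.0050,0.07],"spin":0},{"slide":[-0.022,0.0050,0.11],"spin":0},{"slide":[-0.022,0.0050,0.14],"spin":0},{"slide":[-0.022,0.0050,0.14],"spin":0}]';python3 m.py;python3 v.py pics/s7.png
```

```text
time_s: 14.95
tcp_pos: [0.4605, -0.255, 0.2251]
orientation: [0.004, 0.78, 0.625, 0.002]
wrist_force: [0.7, -0.7, -0.1]
opening: 0.0853
grip_force: 0.0
before 198 out [0.0212 0.022 ] s,z [-0.0029  0.0925] tilt deg -0.5
now 197 out [0.0212 0.0221] s,z [-0.0024  0.0925] tilt deg 29.0
```

View pics/s7.png

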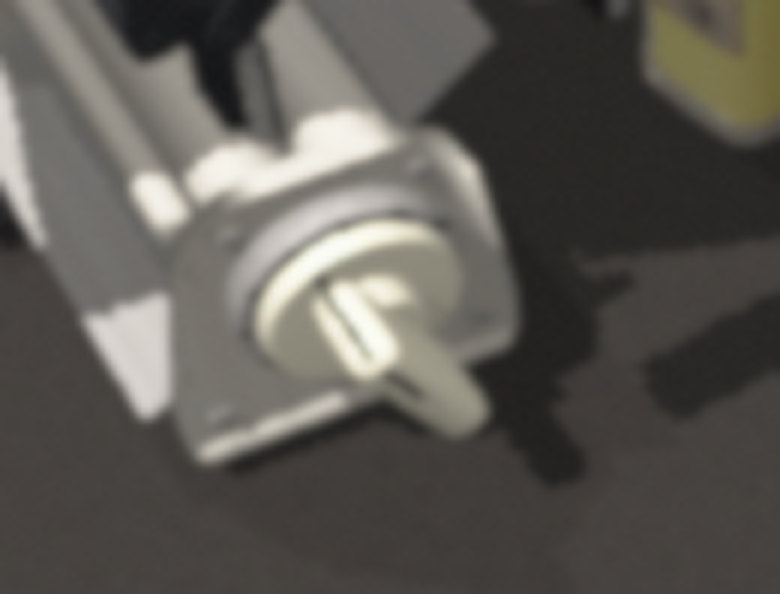

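The wing stands at 29° with its marked line to the front (crop (355,330)). The knob is fully in and the gripper is well clear above, so I'm handing in.

```bash
python3 -c "
from workcell import arm
print(arm.hand_in())"
```

```text
the job is handed in; nothing more can be done
None
```

The job is handed in, with no verdict shown: the knob was pulled to its stop, overshot to the second notch (60°) and was turned back, and now reads about 29° and fully in, one notch thinner, with the gripper clear and no contact made with the shaker, timer or bottle.

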